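# Tip a workpiece over and butt it against the planing stop

### The arm

A 6-joint arm with a two-finger parallel gripper is mounted at the origin on a cart in front of the work surface, level with it; the furniture and walls round the work are solid. World frame = base frame: x ahead of the robot, y to its left, z up, the work surface at z = 0. Lengths are in mm, angles in rad, forces in N, time in s.
With the tool pointing down it reaches from about 350 to 875 mm from the base axis. Payload 4.2 kg.
Tool frame: the origin (TCP) lies midway between the tips of the shut fingers; the grasp point (between the pads) lies 19 mm behind it; z points along the fingers, y is the line along which they close (so a half turn about z gives the same grasp; the last joint's range is limited). The gripper opens to 85 mm and grips with 20 to 120 N. Pads are 22 mm wide; open, the fingers measure 114 mm over their backs; the gripper's body (76 mm by 85 mm) begins 54 mm behind the grasp point. The pads swing forward as they close: fully open they stand 13 mm farther back than shut.
Start: joints at [-0.912, 0.385, 0.008, 0, -1.194, -0.259], TCP at [243.284, -575.684, 231.312] pointing down, gripper open.
Joint ranges: [-3.14, 3.14], [-1.21, 2.06], [-1.07, 1.41], [-3.16, 2.05], [-2.99, -0.16], [-3.1, 3.1]. Speed limits (rad/s): [2.79, 2.79, 3.14, 3.14, 3.14, 3.14].

### API

Orientations are given as a unit quaternion [x, y, z, w].
In Python, from bench import read_state, get_image, job_done gives the robot as it stands.
- The arm moves only by the tool servo_tool, never from a script. Its arguments are lists of equal length, an entry for each row: "rotation": the turn, a rotation vector about the world's x, y, z scaled (see below), a list of three; "slide": the shift along the world's x, y, z scaled (see below), a list of three; "grip": the opening, from -1 (shut) to 1 (fully open). In form: {"rotation": [[rx, ry, rz], ...], "slide": [[tx, ty, tz], ...], "grip": [grip, ...]}. A call has 1 to 8 rows; each row is the pose to reach, as a shift and turn from the pose commanded when the call began, turning the shorter way round; what a row does not reach only later rows make up. The controller multiplies each number of a shift by 0.2 m and each number of a turn by 360 degrees. A row lasts 1/8 s, in which the tool goes at most 62.5 mm and 10.7 degrees, less where a joint would pass 70% of its speed; a pose out of reach is approached as far as the arm can. A call with a number of a shift or a turn outside -1 to 1 is refused whole. A call with a gripper value outside its range is refused whole. The fingers move at their own pace and stop on an object; the grip force is fixed at half the most. Time passes only in rows, so rows that repeat a pose let the fingers close. It gives the time, the measured TCP pose, the force, the opening and the grip force at its end, in the units of the state.
- read_state(): the state, without advancing time (a new reading comes with each control period).
- get_image(name): name is "scene" or "top" or "wrist"; returns a dict with "image" (400x640x3 uint8, red, green, blue), "depth" (400x640 float32, mm along the optical axis (not along the pixel's ray), 0 where there is no reading), "camera_matrix" (3x3 intrinsics, pixels), "k1" (the pictures are not rectified: a ray, as slopes to the right and down, at radius r is drawn at 1 + k1 r^2 times it, then the intrinsics apply), "rvec" (rotation vector, rad) and "tvec" (3), from world to camera coordinates, as OpenCV has them; the wrist camera has in their place "hand_eye" (4x4, takes a point from camera to tool coordinates, whose origin is the TCP and whose axes are the flange's). Camera axes: x right, y down, z forward; pixel columns grow to the right and rows downward; lengths in mm; the calibration is good to about 2 mm. A picture is of the moment at which its call begins: read the wrist's pose just before it.
- job_done(): hands the job in; it is judged then, once.
The state is a dict: "clock": time; "joints": joint angles; "joint_vel": joint speeds; "joint_efforts": joint torques, N m; "position": TCP position; "ee_rot": TCP orientation; "contact_force": force on the tool from outside, world axes, zero at the start; "wrist_torque": the same for the moment, N m; "gripper_width": finger opening in mm; "grasp_force": force on a finger pad.
Only numpy, scipy, OpenCV 4.12 (cv2) and the standard library are available. Lean on these libraries where they do the work, as an engineer would, in place of code of your own. Each camera call takes 0.05 s, during which the arm holds its last target. There are 200 camera calls.

### The job

The wooden block standing on end must be laid down ready for planing: with the fingertips push it over towards the low planing stop so that it lies flat on the bench, then push it along until its leading end sits squared up against the face of the stop, its whole width on that face. Only push it with the fingers, do not lift or carry it; leave the plane, the paint tin and the jar where they stand, and finish clear of everything.

Things in the scene. Friction and masses are not known exactly. Their poses are not given: they have to be found in the camera images.
- stop_face (a point): Planing stop: pale wooden batten fixed on the bench, 160 mm long, 45 mm deep, 16 mm high, two steel screw heads 5 mm proud on top. This point: middle of the long side facing the block, 8 mm up. x points level from that face into the stop (the way to tip and push the block), y runs along the face, z up. The block's centre starts 175 to 210 mm before this face.
- block_center (a point): Centre of the workpiece, a plain grey-brown wooden block, 60 x 120 x 45 mm, 0.12 to 0.24 kg, standing on its 60 x 45 mm end on the bench, centre 60 mm up. Its y axis (120 mm length) points up at the start; its z axis (45 mm thickness) points away from the stop within 0.3 rad, and up once tipped over (centre then 22.5 mm up). Pushed level near its top it tips; past balance at 20 degrees.
- block_end (a point): Middle of the block's upper 60 x 45 mm end, 60 mm from its centre along its y axis; after tipping this is the leading end that goes against the stop. Its axes are parallel to those of the block.
- plane: Bystander: small wooden hand plane with a knob and a steel iron, 50 x 165 x 78 mm, standing loose on its sole; origin at the centre of its underside, y along its length.
- tin: Bystander: closed red paint tin with a metal lid, 78 mm across, 78 mm high, standing loose; origin at the centre of its underside.
- jar: Bystander: clear jar with a white lid, 70 mm across, 100 mm high, standing loose; origin at the centre of its underside.
- block: The same block as a whole; origin at the centre of the 60 x 120 mm face that is towards the stop at the start, same axes as its centre point.
Things that resemble listed ones, but are neither listed nor needed, are in the scene too. What is shaped like the block but red is not meant.

How it is judged:
By the outcome, as a careful person would: the job done as asked, in the order asked, and still so for the second after the job is handed in, with the robot touching nothing.
It also fails if it takes over 58 s, if anything falls off the work surface, if the arm or the gripper's body presses on something with over 40 N, if the wrist force passes 120 N, or if a joint passes its speed limit or range.

## Working session

There is one attempt and no reset: what is moved stays moved. The work goes in short steps, Python scripts to look and compute and a tool call to move; the robot and the scene stay as the last step left them, time stands still between calls to the robot, and variables do not carry over. Pictures are saved under pics/ and viewed, at most 10 in all, crops included, and the job is handed in when it is done.

Besides the shell and the picture viewer there is one more tool, called after "Emit:" by a JSON object that holds its "fn" and its "kwargs". servo_tool: Moves the arm, as the interface text tells. Shifts and turns lie within -1 to 1; 1 stands for 0.2 m of shift or 360 degrees of turn. Its arguments: {"type":"object","properties":{"rotation":{"type":"array","items":{"type":"array","items":{"type":"number","minimum":-1,"maximum":1}}},"slide":{"type":"array","items":{"type":"array","items":{"type":"number","minimum":-1,"maximum":1}}},"grip":{"type":"array","items":{"type":"number"}}},"required":["rotation","slide","grip"]}

```bash
mkdir -p pics; cat > h.py <<'E'
import numpy as np, cv2
from bench import read_state, get_image, job_done
def grab(n):
    d=get_image(n); d['image']=np.asarray(d['image']); d['depth']=np.asarray(d['depth']); return d
def cam(d):
    R=cv2.Rodrigues(np.array(d['rvec'],float))[0]; t=np.array(d['tvec'],float).ravel(); return R,t
def rays(d,px):
    K=np.array(d['camera_matrix'],float); px=np.atleast_2d(np.array(px,float))
    q=(px-K[:2,2])/[K[0,0],K[1,1]]; s=q.copy()
    for _ in range(20): s=q/(1+d['k1']*(s**2).sum(1,keepdims=True))
    return np.c_[s,np.ones(len(s))]
def onplane(d,px,z):
    R,t=cam(d); C=-R.T@t; v=rays(d,px)@R
    return C+v*((z-C[2])/v[:,2])[:,None]
def cloud(d):
    h,w=d['depth'].shape; vv,uu=np.mgrid[:h,:w]
    R,t=cam(d); r=rays(d,np.c_[uu.ravel(),vv.ravel()])
    return ((r*d['depth'].reshape(-1,1)-t)@R).reshape(h,w,3)
def save(n,im): cv2.imwrite('pics/'+n+'.png',im[:,:,::-1])
E
python3 - <<'E'
from h import *
for n in('scene','top'):
    d=grab(n); save(n+'0',d['image']); np.savez(n+'0.npz',**d)
    R,t=cam(d); print(n,-R.T@t,d['k1'])
s=read_state(); print(s)
E
```

```text
scene [ 28.02182093 781.37562294 745.70968776] 0.0005984648827852216
top [ 323.46461437  -89.76002108 1597.63766919] -0.04523832672578672
{'clock': 0.1, 'joints': array([-9.12388763e-01,  3.85482962e-01,  6.79073600e-03, -4.12724172e-04,
       -1.19402025e+00, -2.58620723e-01]), 'joint_vel': array([-0.00045908, -0.00128378,  0.00134572,  0.00050662, -0.00018945,
        0.00018931]), 'joint_efforts': array([-4.63187898e-04, -3.93319809e+01,  1.88929796e+01,  4.19797227e+00,
       -2.59522974e-03,  8.54169940e-06]), 'position': array([ 243.08861865, -575.23300625,  230.34334809]), 'ee_rot': array([-1.98490185e-01,  9.80102388e-01,  9.44015140e-04, -2.52056964e-04]), 'contact_force': array([-0.28875448, -0.5089245 , -0.99239669]), 'wrist_torque': array([ 0.02207757, -0.03375527,  0.00828975]), 'grasp_force': 0.0, 'gripper_width': 85.54987628358128}
```

View pics/top0.png

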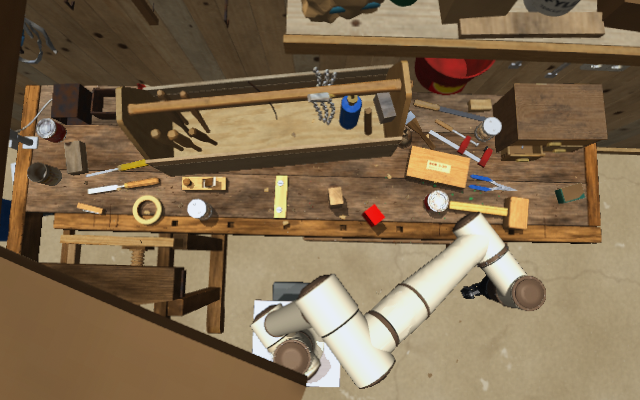

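View pics/scene0.png

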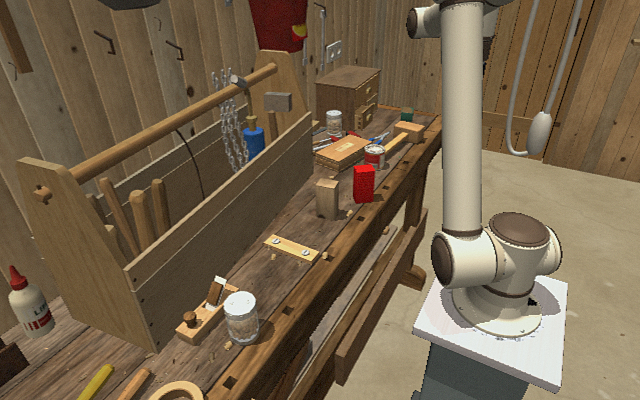

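Top view: the stop is at (281,196) with two screws, and the grey-brown block stands at (335,196), seen again at (327,199) in the scene view. Possible mix-ups: the red block (374,215), the wood box (437,166), and the dark block at (75,156). I choose (335,196) because it is the plain grey-brown one standing before the stop. Jar (199,209), plane (204,184), tin (438,202).

```bash
python3 - <<'E'
from h import *
d=dict(np.load('top0.npz')); P=cloud(d)
s=dict(np.load('scene0.npz')); Q=cloud(s)
def rect(name,pts):
    c,sz,a=cv2.minAreaRect(pts[:,:2].astype(np.float32)); print(name,np.round(c,1),np.round(sz,1),round(a,1),'z',np.round(np.percentile(pts[:,2],[2,50,98]),1),len(pts))
def win(P,u0,u1,v0,v1,z0,z1):
    p=P[v0:v1,u0:u1].reshape(-1,3); return p[(p[:,2]>z0)&(p[:,2]<z1)]
rect('block',win(P,322,350,182,212,100,140))
rect('stop',win(P,268,294,170,224,9,40))
rect('red',win(P,358,390,200,232,60,200))
rect('jar',win(P,185,215,195,225,60,200))
rect('plane',win(P,178,230,174,195,10,200))
rect('tin',win(P,425,452,190,217,50,200))
rect('bench',win(P,300,320,185,205,-30,30))
# scene: block points
p=Q[170:225,308:345].reshape(-1,3); 
rect('blockS',p[(p[:,2]>110)&(p[:,2]<130)]); 
rect('blockSall',p[(p[:,2]>20)&(p[:,2]<112)&(p[:,0]>250)&(p[:,0]<650)])
q=Q[228:268,255:325].reshape(-1,3); rect('stopS',q[(q[:,2]>9)&(q[:,2]<18)])
a=cv2.resize(d['image'][150:240,180:400],None,fx=3,fy=3,interpolation=cv2.INTER_CUBIC)
b=cv2.resize(s['image'][150:270,240:400],None,fx=3,fy=3,interpolation=cv2.INTER_CUBIC)
o=np.zeros((270+300,660,3),np.uint8);o[:270]=a;o[270:,:480]=b[:300];save('crop',o)
E
```

```text
block [ 524.5 -128.4] [61.3 44.9] 9.0 z [108.7 119.2 124.8] 231
stop [521.2  67.6] [ 92.5 176.8] 86.4 z [ 9.7 15.4 23.8] 534
red [ 462.6 -264.5] [59.8 46.3] 39.6 z [ 70.7 118.4 126.7] 261
jar [470.7 357. ] [68.  67.1] 45.4 z [ 63.6  98.3 105. ] 350
plane [573.4 366.4] [ 75.9 185.8] 3.6 z [12.1 29.9 74.8] 648
tin [ 519.5 -498. ] [75.7 76. ] 1.1 z [53.4 73.  81.5] 399
bench [543.2 -35.2] [74.9 72. ] 1.5 z [-8.3 -0.6  7. ] 396
blockS [ 522.5 -126.3] [61.5 49.6] 10.5 z [110.3 117.9 121.3] 205
blockSall [ 511.1 -112.6] [72.7 39.2] 41.7 z [ 22.5  67.5 110.1] 566
stopS [541.3  68.3] [202.4 153. ] 27.5 z [ 9.6 14.4 17.6] 666
```

View pics/crop.png

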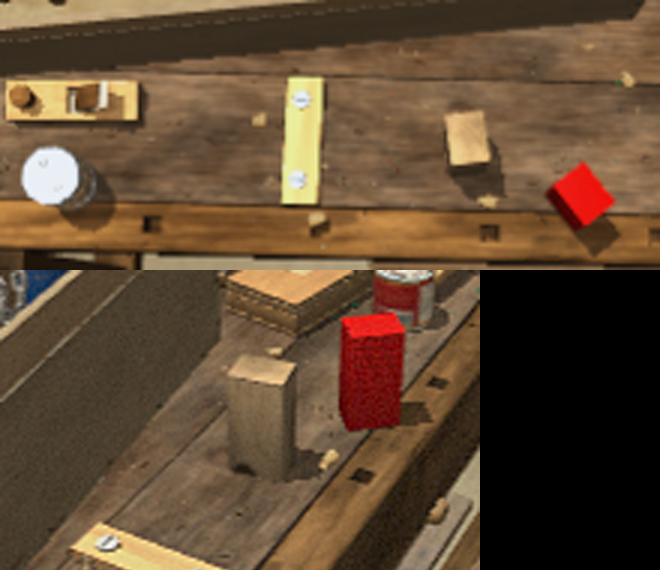

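The crop confirms the choice: plain grey-brown block, with the stop's face clear before it and the red one separate. Now the stop edges by colour, and the block yaw.

```bash
python3 - <<'E'
from h import *
d=dict(np.load('top0.npz'))
im=d['image']; hsv=cv2.cvtColor(im,cv2.COLOR_RGB2HSV)
def quad(mask,u0,u1,v0,v1,z,name):
    m=np.zeros(mask.shape,np.uint8); m[v0:v1,u0:u1]=mask[v0:v1,u0:u1]
    c=max(cv2.findContours(m,0,cv2.CHAIN_APPROX_NONE)[0],key=cv2.contourArea)[:,0]
    h=cv2.convexHull(c)[:,0]
    w=onplane(d,h,z); r=cv2.minAreaRect(w[:,:2].astype(np.float32))
    print(name,np.round(r[0],1),np.round(r[1],1),round(r[2],2),'box',np.round(cv2.boxPoints(r)).tolist())
    return c
print('hsv stop',hsv[200,281],'bench',hsv[200,300],'block',hsv[196,335])
m=((hsv[...,2]>150)&(hsv[...,1]>60)&(hsv[...,0]>14)&(hsv[...,0]<32)).astype(np.uint8)
c=quad(m,268,294,168,226,16,'stop')
# right edge (face) fit per row
pts=[]
for v in range(180,214):
    r=im[v,270:296].astype(float).sum(1); g=np.diff(r); k=np.argmin(g[8:])+8; 
    pts.append((270+k+.5,v))
w=onplane(d,pts,16); 
vx,vy,x0,y0=cv2.fitLine(w[:,:2].astype(np.float32),cv2.DIST_HUBER,0,.01,.01).ravel()
print('face edge dir',np.degrees(np.arctan2(vy,vx)),'y at x=521:',y0+(521-x0)*vy/vx, np.round(w[[0,-1]],1))
m=((hsv[...,2]>110)&(hsv[...,0]<32)).astype(np.uint8)
m=(cv2.cvtColor(im,cv2.COLOR_RGB2GRAY)>125).astype(np.uint8)
quad(m,322,350,180,214,120,'block')
E
```

```text
hsv stop [ 27 103 235] bench [ 15 111 117] block [ 18 117 209]
stop [532.4  72.1] [ 47.7 158.2] 88.89 box [[453.0, 50.0], [611.0, 47.0], [612.0, 94.0], [454.0, 97.0]]
face edge dir -0.97642076 y at x=521: 50.733494 [[593.3  47.6  16. ]
 [469.5  50.7  16. ]]
block [ 526.4 -129.7] [60.9 46.2] 9.37 box [[493.0, -112.0], [500.0, -157.0], [560.0, -148.0], [553.0, -102.0]]
```

Emit:
{"fn": "servo_tool", "kwargs": {"rotation": [[0,0,0.11],[0,0,0.11],[0,0,0.11],[0,0,0.11],[0,0,0.11]], "slide": [[0.75,1,0],[0.75,1,0],[0.75,1,0],[0.75,1,0],[0.75,1,0]], "grip": [-0.36,-0.36,-0.36,-0.36,-0.36]}}

```text
clock: 0.72
position: [395.3, -372.6, 231.2]
ee_rot: [-0.522, 0.853, 0.0, 0.0]
contact_force: [-0.7, -0.1, 0.2]
gripper_width: 27.5
grasp_force: 0.0
```

Emit:
{"fn": "servo_tool", "kwargs": {"rotation": [[0,0,0.102],[0,0,0.102],[0,0,0.102],[0,0,0.102],[0,0,0.102],[0,0,0.102]], "slide": [[0.7,0.9,0],[0.7,0.9,0],[0.7,0.9,0],[0.7,0.9,0],[0.7,0.9,0],[0.7,0.9,0]], "grip": [-0.36,-0.36,-0.36,-0.36,-0.36,-0.36]}}

```text
clock: 1.48
position: [532.6, -196.4, 230.9]
ee_rot: [0.761, -0.649, -0.0, 0.0]
contact_force: [-0.8, -0.0, 0.3]
gripper_width: 27.0
grasp_force: 0.0
```

Emit:
{"fn": "servo_tool", "kwargs": {"rotation": [[0,0,0],[0,0,0],[0,0,0],[0,0,0],[0,0,0]], "slide": [[0,0,-0.25],[0,0,-0.5],[0,0,-0.69],[0,0,-0.69],[0,0,-0.69]], "grip": [-0.36,-0.36,-0.36,-0.36,-0.36]}}

```text
clock: 2.1
position: [534.1, -196.9, 95.0]
ee_rot: [0.761, -0.648, 0.001, -0.0]
contact_force: [-0.0, -0.9, 0.9]
gripper_width: 27.0
grasp_force: 0.0
```

```bash
python3 - <<'E'
from h import *
d=grab('top'); s=grab('scene'); w=grab('wrist')
a=cv2.resize(d['image'][160:240,250:400],None,fx=3,fy=3,interpolation=cv2.INTER_CUBIC)
b=cv2.resize(s['image'][120:270,250:400],None,fx=2,fy=2,interpolation=cv2.INTER_CUBIC)
c=cv2.resize(w['image'],(480,300))
o=np.zeros((540,780,3),np.uint8);o[:240,:450]=a;o[240:540,:300]=b;o[240:540,300:780]=c;save('pre',o)
E
```

```text
(no output)
```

View pics/pre.png

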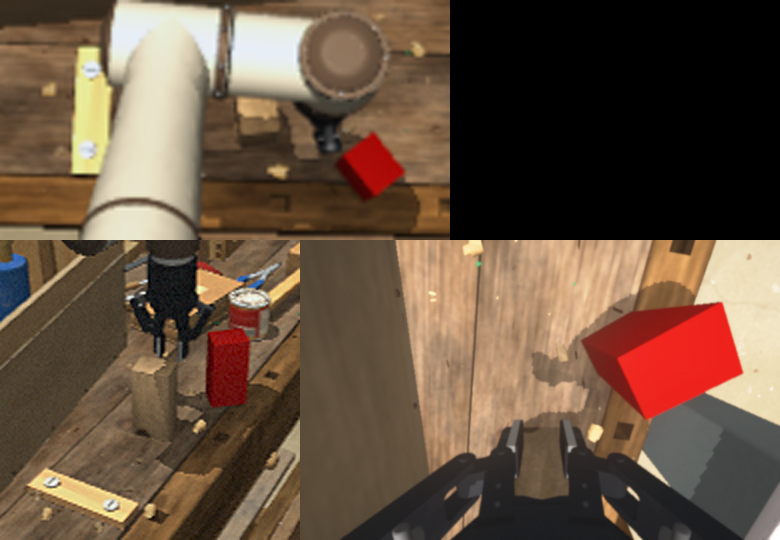

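Scene part: both fingers stand behind the block's top (170,345 in the crop), clear of the red block. Push along the block's normal.

Emit:
{"fn": "servo_tool", "kwargs": {"rotation": [[0,0,0],[0,0,0],[0,0,0],[0,0,0],[0,0,0],[0,0,0],[0,0,0],[0,0,0]], "slide": [[-0.012,0.075,0],[-0.022,0.135,0],[-0.027,0.165,0],[-0.031,0.195,0],[-0.035,0.22,0],[-0.039,0.245,0],[-0.043,0.27,0],[-0.047,0.295,0]], "grip": [-0.36,-0.36,-0.36,-0.36,-0.36,-0.36,-0.36,-0.36]}}

```text
clock: 3.25
position: [523.8, -136.4, 93.2]
ee_rot: [0.762, -0.648, -0.0, 0.0]
contact_force: [0.6, -1.1, 0.1]
gripper_width: 27.4
grasp_force: 0.1
```

```bash
python3 - <<'E'
from h import *
s=grab('scene')
save('push1',cv2.resize(s['image'][120:270,250:400],None,fx=3,fy=3,interpolation=cv2.INTER_CUBIC))
E
```

```text
(no output)
```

View pics/push1.png

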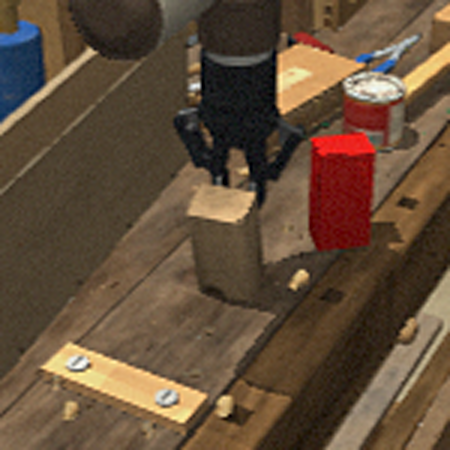

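The block (225,240) is leaning towards the stop with its front bottom edge still down, so it is tipping rather than sliding. Continue.

Emit:
{"fn": "servo_tool", "kwargs": {"rotation": [[0,0,0],[0,0,0],[0,0,0],[0,0,0],[0,0,0],[0,0,0],[0,0,0],[0,0,0]], "slide": [[-0.004,0.025,0],[-0.008,0.05,0],[-0.012,0.075,0],[-0.016,0.1,0],[-0.02,0.125,0],[-0.022,0.14,0],[-0.022,0.14,0],[-0.022,0.14,0]], "grip": [-0.36,-0.36,-0.36,-0.36,-0.36,-0.36,-0.36,-0.36]}}

```text
clock: 4.3
position: [519.5, -108.7, 93.3]
ee_rot: [0.762, -0.648, 0.0, -0.0]
contact_force: [-0.2, -0.7, -0.1]
gripper_width: 27.5
grasp_force: 0.0
```

Emit:
{"fn": "servo_tool", "kwargs": {"rotation": [[0,0,0],[0,0,0],[0,0,0],[0,0,0],[0,0,0]], "slide": [[0,-0.2,0.1],[0.05,-0.45,0.2],[0.05,-0.5,0.2],[0.05,-0.5,0.2],[0.05,-0.5,0.2]], "grip": [-0.36,-0.36,-0.36,-0.36,-0.36]}}

```text
clock: 4.92
position: [528.8, -207.8, 132.5]
ee_rot: [0.762, -0.648, -0.001, 0.0]
contact_force: [-0.2, 1.4, 0.3]
gripper_width: 27.2
grasp_force: 0.0
```

```bash
cat >> h.py <<'E'
def blockpts(s):
    Q=cloud(s); m=(Q[...,2]>38)&(Q[...,2]<50)&(Q[...,0]>420)&(Q[...,0]<640)&(Q[...,1]>-170)&(Q[...,1]<110)
    m=cv2.morphologyEx(m.astype(np.uint8),cv2.MORPH_OPEN,np.ones((3,3)))
    n,l,st,_=cv2.connectedComponentsWithStats(m); k=1+np.argmax(st[1:,4]); 
    print('px',st[k]); c=max(cv2.findContours((l==k).astype(np.uint8),0,cv2.CHAIN_APPROX_NONE)[0],key=cv2.contourArea)[:,0]
    p=onplane(s,c,45); r=cv2.minAreaRect(p[:,:2].astype(np.float32))
    print('block top',np.round(r[0],1),np.round(r[1],1),round(r[2],1),np.round(cv2.boxPoints(r)).tolist(),'z',np.median(Q[l==k][:,2]))
E
python3 - <<'E'
from h import *
s=grab('scene'); blockpts(s)
im=cv2.resize(s['image'][120:270,230:400],None,fx=3,fy=3,interpolation=cv2.INTER_CUBIC)
save('tipped',im)
d=grab('top'); blockpts(d)
E
```

```text
px [301 207  32  28 529]
block top [506.  -35.1] [ 61.8 125.6] 9.1 [[466.0, 22.0], [485.0, -102.0], [546.0, -92.0], [527.0, 32.0]] z 43.641268566498084
px [321 193   6  16  76]
block top [516.  -88.7] [55.1 18.2] 1.4 [[488.0, -80.0], [489.0, -98.0], [544.0, -97.0], [543.0, -79.0]] z 43.661787507470876
```

View pics/tipped.png

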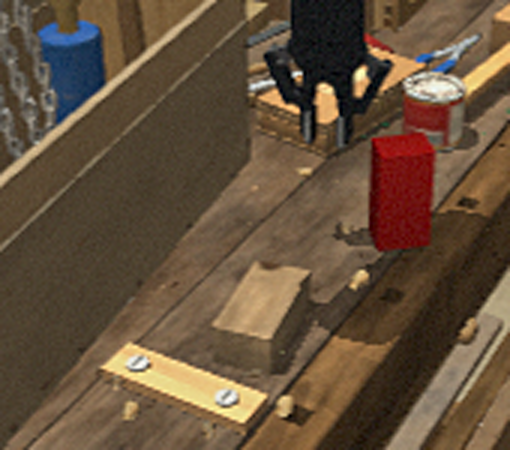

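The block (265,310) lies flat with its top at 44 mm, about 10° askew to the stop, with a gap of roughly 20 mm and the stop's length covering its width. Next check the wrist camera's clearance to the red block, then rotate square to the stop and go down behind.

Emit:
{"fn": "servo_tool", "kwargs": {"rotation": [[0,0,-0.028],[0,0,-0.028],[0,0,-0.028],[0,0,-0.028]], "slide": [[-0.05,0.2,0],[-0.11,0.39,0],[-0.11,0.39,0],[-0.11,0.39,0]], "grip": [-0.36,-0.36,-0.36,-0.36]}}

```text
clock: 5.52
position: [507.7, -130.1, 133.4]
ee_rot: [-0.702, 0.712, -0.0, 0.0]
contact_force: [0.0, 0.4, -0.3]
gripper_width: 27.5
grasp_force: 0.0
```

```bash
python3 - <<'E'
from h import *
w=grab('wrist'); print(np.round(w['hand_eye'],2)); s=read_state(); print(s['position'],s['ee_rot'])
from scipy.spatial.transform import Rotation as R
print(R.from_quat(s['ee_rot']).apply(np.array(w['hand_eye'])[:3,3])+s['position'])
E
```

```text
[[   0.     -0.95   -0.31   79.48]
 [   1.      0.     -0.      0.55]
 [   0.     -0.31    0.95 -143.12]
 [   0.      0.      0.      1.  ]]
[ 507.78535327 -130.56070116  133.35984277] [-7.02041005e-01  7.12136509e-01 -1.34368622e-04  4.48775449e-05]
[ 506.06303969 -210.00974439  276.49155249]
```

Emit:
{"fn": "servo_tool", "kwargs": {"rotation": [[0,0,0],[0,0,0],[0,0,0],[0,0,0],[0,0,0],[0,0,0]], "slide": [[0,0,-0.2],[0,0,-0.4],[0,0,-0.55],[0,0,-0.6],[0,0,-0.6],[0,0,-0.6]], "grip": [-0.36,-0.36,-0.36,-0.36,-0.36,-0.36]}}

```text
clock: 6.32
position: [508.6, -130.9, 14.5]
ee_rot: [-0.702, 0.712, -0.001, 0.001]
contact_force: [0.2, 0.2, 0.3]
gripper_width: 27.4
grasp_force: 0.0
```

Emit:
{"fn": "servo_tool", "kwargs": {"rotation": [[0,0,0],[0,0,0],[0,0,0],[0,0,0],[0,0,0],[0,0,0],[0,0,0],[0,0,0]], "slide": [[0,0.05,0],[0,0.075,0],[0,0.1,0],[0,0.125,0],[0,0.15,0],[0,0.175,0],[0,0.2,0],[0,0.2,0]], "grip": [-0.36,-0.36,-0.36,-0.36,-0.36,-0.36,-0.36,-0.36]}}

```text
clock: 7.32
position: [507.6, -90.2, 13.2]
ee_rot: [-0.702, 0.712, -0.0, 0.0]
contact_force: [0.9, -0.3, 1.1]
gripper_width: 27.5
grasp_force: 0.0
```

```bash
python3 - <<'E'
from h import *
s=grab('scene'); blockpts(s)
E
```

```text
px [294 210  34  28 550]
block top [512.8 -17.2] [ 63.2 135.1] 2.0 [[479.0, 49.0], [484.0, -86.0], [547.0, -84.0], [542.0, 51.0]] z 43.570111418468315
```

The block is squaring up (about 2°), with about 10 mm left. Push slowly on while watching the force.

Emit:
{"fn": "servo_tool", "kwargs": {"rotation": [[0,0,0],[0,0,0],[0,0,0],[0,0,0]], "slide": [[0,0.01,0],[0,0.02,0],[0,0.03,0],[0,0.035,0]], "grip": [-0.36,-0.36,-0.36,-0.36]}}

```text
clock: 7.88
position: [507.4, -83.6, 13.3]
ee_rot: [-0.702, 0.712, 0.0, -0.0]
contact_force: [0.5, -0.7, -0.9]
gripper_width: 27.7
grasp_force: 0.2
```

Emit:
{"fn": "servo_tool", "kwargs": {"rotation": [[0,0,0],[0,0,0],[0,0,0]], "slide": [[0,0.005,0],[0,0.01,0],[0,0.01,0]], "grip": [-0.36,-0.36,-0.36]}}

```text
clock: 8.25
position: [507.6, -81.6, 13.4]
ee_rot: [-0.702, 0.712, -0.0, 0.0]
contact_force: [-0.7, 0.1, -0.2]
gripper_width: 27.4
grasp_force: 0.0
```

Emit:
{"fn": "servo_tool", "kwargs": {"rotation": [[0,0,0],[0,0,0],[0,0,0]], "slide": [[0,0.005,0],[0,0.01,0],[0,0.01,0]], "grip": [-0.36,-0.36,-0.36]}}

```text
clock: 8.62
position: [507.5, -79.6, 13.3]
ee_rot: [-0.702, 0.712, -0.0, 0.0]
contact_force: [-0.4, -0.2, 0.2]
gripper_width: 27.3
grasp_force: 0.1
```

Emit:
{"fn": "servo_tool", "kwargs": {"rotation": [[0,0,0],[0,0,0],[0,0,0]], "slide": [[0,0.005,0],[0,0.01,0],[0,0.01,0]], "grip": [-0.36,-0.36,-0.36]}}

```text
clock: 9.0
position: [507.6, -78.3, 13.4]
ee_rot: [-0.702, 0.712, -0.0, -0.0]
contact_force: [0.6, -4.6, 0.3]
gripper_width: 27.2
grasp_force: 2.4
```

Emit:
{"fn": "servo_tool", "kwargs": {"rotation": [[0,0,0],[0,0,0],[0,0,0]], "slide": [[0,0.005,0],[0,0.01,0],[0,0.01,0]], "grip": [-0.36,-0.36,-0.36]}}

```text
clock: 9.38
position: [507.6, -78.1, 13.8]
ee_rot: [-0.702, 0.712, -0.001, -0.001]
contact_force: [0.8, -14.6, 1.6]
gripper_width: 27.6
grasp_force: 7.3
```

```bash
python3 - <<'E'
from h import *
s=grab('scene'); blockpts(s)
save('near',cv2.resize(s['image'][185:275,250:350],None,fx=6,fy=6,interpolation=cv2.INTER_CUBIC))
E
```

```text
px [290 212  37  28 564]
block top [516.1  -5.9] [130.   63.6] 87.6 [[482.0, -70.0], [545.0, -72.0], [551.0, 58.0], [487.0, 60.0]] z 43.893462355016
```

View pics/near.png

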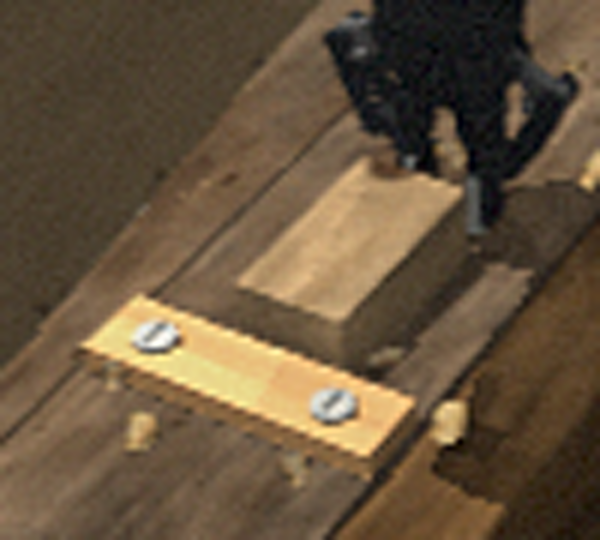

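Fingers are on the back end and the block's leading face meets the batten's edge from about (240,290) to (340,360); the 15 N resistance confirms it is seated. Back off straight, raise, and check.

Emit:
{"fn": "servo_tool", "kwargs": {"rotation": [[0,0,0],[0,0,0],[0,0,0],[0,0,0],[0,0,0],[0,0,0],[0,0,0],[0,0,0]], "slide": [[0,-0.05,0],[0,-0.15,0],[0,-0.3,0],[0,-0.3,0.2],[0,-0.3,0.5],[0,-0.4,0.8],[0,-0.6,0.95],[0,-0.8,0.95]], "grip": [-0.36,-0.36,-0.36,-0.36,-0.36,-0.36,-0.36,-0.36]}}

```text
clock: 10.42
position: [509.3, -236.7, 207.1]
ee_rot: [-0.702, 0.712, -0.003, 0.002]
contact_force: [0.2, -0.2, -0.4]
gripper_width: 27.3
grasp_force: 0.0
```

Emit:
{"fn": "servo_tool", "kwargs": {"rotation": [[0,0,0],[0,0,0],[0,0,0],[0,0,0],[0,0,0],[0,0,0]], "slide": [[-0.2,-0.3,0.1],[-0.4,-0.6,0.1],[-0.6,-0.9,0.1],[-0.6,-0.9,0.1],[-0.6,-0.9,0.1],[-0.6,-0.9,0.1]], "grip": [-0.36,-0.36,-0.36,-0.36,-0.36,-0.36]}}

```text
clock: 11.18
position: [387.7, -415.2, 223.1]
ee_rot: [-0.702, 0.712, 0.0, 0.0]
contact_force: [-0.6, -0.1, -0.6]
gripper_width: 27.3
grasp_force: 0.0
```

```bash
python3 - <<'E'
from h import *
s=grab('scene'); blockpts(s); d=grab('top'); blockpts(d)
P=cloud(d)
for n,(u0,u1,v0,v1),z in(('jar',(185,215,195,225),60),('plane',(178,230,174,195),10),('tin',(425,452,190,217),50)):
    p=P[v0:v1,u0:u1].reshape(-1,3); p=p[(p[:,2]>z)&(p[:,2]<200)]; print(n,np.round(cv2.minAreaRect(p[:,:2].astype(np.float32))[0],1))
a=cv2.resize(d['image'][170:225,265:345],None,fx=5,fy=5,interpolation=cv2.INTER_CUBIC)
b=cv2.resize(s['image'][200:275,250:340],None,fx=4,fy=4,interpolation=cv2.INTER_CUBIC)
o=np.zeros((600,400,3),np.uint8);o[:275,:400]=a;o[290:590,:360]=b;save('final',o)
E
```

```text
px [290 212  38  28 560]
block top [515.4  -3. ] [124.4  64.4] 89.2 [[482.0, -65.0], [547.0, -66.0], [548.0, 59.0], [484.0, 60.0]] z 43.42335917563505
px [286 191  33  17 420]
block top [519.6 -10.2] [ 58.8 116.7] 1.4 [[489.0, 47.0], [492.0, -69.0], [550.0, -68.0], [548.0, 49.0]] z 44.05950372939796
jar [470.7 356.7]
plane [577.7 367.8]
tin [ 534.2 -505.8]
```

View pics/final.png

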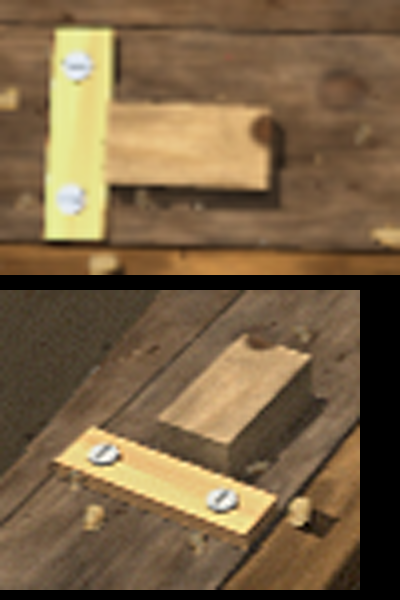

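The top view shows the block's end flush on the batten between the screws, its edges perpendicular to the face. One numeric check of squareness and seating, and of the tin (partly hidden by the arm).

```bash
python3 - <<'E'
from h import *
d=grab('top'); im=d['image']; g=im.astype(float).sum(2)
def edge(pts,z):
    w=onplane(d,pts,z)[:,:2].astype(np.float32); vx,vy,x,y=cv2.fitLine(w,cv2.DIST_HUBER,0,.01,.01).ravel(); return np.degrees(np.arctan2(vy,vx)),x,y
def sub(r,i):   # subpixel peak
    a,b,c=abs(r[i-1]),abs(r[i]),abs(r[i+1]); q=a-2*b+c; return i+(0.5*(a-c)/q if q else 0)+.5
rows=[];
for u in range(291,314):
    r=np.diff(g[183:198,u]); rows.append((u,183+sub(r,1+np.argmax(r[1:-1]))))
print('block upper long edge',edge(rows,45))
rows=[]
for u in range(291,314):
    r=np.diff(g[200:214,u]); rows.append((u,200+sub(r,1+np.argmin(r[1:-1]))))
print('block lower long edge',edge(rows,45))
f=[]
for v in list(range(178,188))+list(range(209,216)):
    r=np.diff(g[v,280:294]); f.append((280+sub(r,1+np.argmin(r[1:-1])),v))
print('face',edge(f,16))
s=grab('scene'); Q0=cloud(dict(np.load('scene0.npz'))); Q=cloud(s); sl=np.s_[140:175,362:388]
print('tin/scene depth diff',np.median(abs(Q-Q0)[sl].reshape(-1,3),axis=0), 'imdiff',np.abs(s['image'][sl].astype(int)-np.load('scene0.npz')['image'][sl]).mean())
E
```

```text
block upper long edge (np.float32(-89.85591), np.float32(551.1229), np.float32(-8.873871))
block lower long edge (np.float32(89.14085), np.float32(491.45105), np.float32(-5.9776955))
face (np.float32(-0.85903955), np.float32(539.2665), np.float32(49.969597))
tin/scene depth diff [1.01348199 2.61878576 1.45719992] imdiff 4.043956043956044
```

```bash
python3 -c "
from bench import job_done; print(job_done())"
```

```text
the job is handed in; nothing more can be done
None
```

I tipped the block flat and pushed it up to the stop. By the last images it sits square to within about 0.5° with its whole width on the face; the plane, tin and jar were never approached, the arm is clear, and the job is handed in.

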